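Wedge a whetstone tight in its holder

TASK

The whetstone lies loose in its wooden holder. Pick up the loose wooden wedge, lay it thin end first and loosely in the slot between the end of the stone and the slanting cheek and let go of it; then tap or press it further in on its thick end until the stone is locked tight, firmly but without forcing it, and take the hand away. Leave the bowl, pepper shaker and tin alone.

Things in the scene. Friction and masses are not known exactly. Their poses are not given: they have to be found in the camera images.
- holder: Wooden whetstone holder, fixed. Origin: underside, mid-width. +y along the stone away from the slot, +x along the slot, the way the wedge is driven (away from the robot), +z up. Floor top at z 12 mm: x -45 to 45, y -50 to 215 mm. On it lies a grey and beige whetstone (70 x 180 x 28 mm, 0.7 kg) with 1 mm play before an end stop; both unmeasured: its slot-side end face is about y 0, 4 mm either way.
- slot_mouth (a point): Floor point in the middle of the slot's wide open end: holder x -45, y -10, z 12 mm; axes as the holder's. In front of it (holder x -123 to -45, y -50 to 20 mm) a flat apron, level with the floor at z 12 mm, carries the wedge before it is driven.
- cheek_face (a point): Point on the inner face (towards the stone) of the slanting cheek block: holder x 0, y -11.8, z 25 mm; axes as the holder's. The face slants 1:8 (holder y = -11.8 mm + x/8), so the slot between it and the stone's end narrows towards +x. The cheek is 90 mm long, 24 mm thick and stands 26 mm above the floor.
- wedge: Loose waxed wooden wedge lying flat on the worktop: 100 mm long, 24 mm high, 100 g, 9 mm thick at the thin end, 21.5 mm at the thick end (1:8). Origin: underside, halfway along; +x to the thin end, +z up. Straight long side at y 7.6 mm (goes against the stone); slanting side y = -7.6 mm + x/8 (goes against the cheek). In the slot it lies flat, its +x along the holder's +x.
- wedge_tip (a point): Centre of the wedge's thin end face: wedge x 50, y 3.1, z 12 mm; axes as the wedge's. When the wedge is tight it is at holder x -4 to +50 mm: the depth differs by some 50 mm with where the stone and its stop stand, so it must be felt.
- wedge_butt (a point): Middle of the thick end face, where it is tapped: wedge x -51, y -3.1, z 12 mm; the face is square to the slanting side. The wedge travels along the cheek face (0.124 rad left of holder +x): push it that way. It slides easily (some N, also while shoving the stone to the stop), then resists ever more over some mm: 17 to 21 N of push lock it, friction holds it; over 25 N forces it.
- bowl: White bowl, 120 mm across, 57 mm high, standing to the left of the holder; bystander. Origin: centre of its underside.
- mill: Pepper shaker with a grey top, 44 mm across, 90 mm high, standing at the left; bystander. Origin: centre of its underside.
- tin: Tin, 75 mm across, 58 mm high, standing at the left; bystander. Origin: centre of its underside.

How it is judged:
By the outcome, as a careful person would: the job done as asked, in the order asked, and still so for the second after the job is handed in, with the robot touching nothing.
It also fails if it takes over 61 s, if anything falls off the work surface, if the arm or the gripper's body presses on something with over 40 N, if the wrist force passes 120 N, or if a joint passes its speed limit or range.

ROBOT

A 6-joint arm with a two-finger parallel gripper is mounted at the origin on a cart in front of the work surface, level with it; the furniture and walls round the work are solid. World frame = base frame: x ahead of the robot, y to its left, z up, the work surface at z = 0. Lengths are in m, angles in rad, forces in N, time in s.
With the tool pointing down it reaches from about 0.225 to 0.875 m from the base axis. Payload 3.4 kg.
Tool frame: the origin (TCP) lies at the very end of the fingers, on their centre line; the grasp point (between the pads) lies behind it (manip.grasp_offset is the z of the grasp point in the tool frame, in m); z points along the fingers, y is the line along which they close (so a half turn about z gives the same grasp; the last joint's range is limited). The gripper opens to 85 mm and grips with 20 to 120 N. Pads are 22 mm wide; open, the fingers measure 114 mm over their backs; the gripper's body (76 mm by 85 mm) begins 54 mm behind the grasp point. The pads swing forward as they close: fully open they stand 13 mm farther back than shut.
Start: joints at [1.176, 0.276, 1.505, -0, 1.361, -0.121], TCP at [0.155, 0.554, 0.231] pointing down, gripper open.
Joint ranges: [-2.89, 2.89], [-0.75, 2.08], [0.22, 2.7], [-1.18, 4.32], [0.11, 2.71], [-2.7, 2.7]. Speed limits (rad/s): [2.57, 2.57, 3.14, 3.14, 3.14, 3.14].

INTERFACE

Orientations are given as a unit quaternion [w, x, y, z].
In Python, from rig import manip gives the robot as it stands.
- The arm moves only by the shell command python3 -m pendant 'ROWS' [FORCE]. ROWS is JSON, a list of rows, each an object of numbers: "dx", "dy", "dz": the shift along the tool's x, y, z in m; "rx", "ry", "rz": the turn, a rotation vector about the tool's x, y, z in degrees; "hand": the finger opening in m, from 0 to 0.0854. In form: [{"dx": .., "dy": .., "dz": .., "rx": .., "ry": .., "rz": .., "hand": ..}, ...]. A call has 1 to 12 rows; each row shifts and turns the commanded pose from where the row before left it, along the tool's axes as they then stand; what a row does not reach is not made up. A row lasts 1/12 s, in which the tool goes at most 41.7 mm and 7.16 degrees, less where a joint would pass 70% of its speed; a pose out of reach is approached as far as the arm can. A call is refused whole if a number of a shift passes 0.0417 or a number of a turn 7.16, either way. A call with a gripper value outside its range is refused whole. The fingers move at their own pace and stop on an object; FORCE is the grip in N (left out, the last holds). Time passes only in rows, so rows that do not move let the fingers close. It gives the time, the measured TCP pose, the force, the opening and the grip force at its end, in the units of the state.
- manip.get_state(): the state, without advancing time (a new reading comes with each control period).
- manip.get_image(name): name is "scene" or "side" or "wrist"; returns a dict with "frame" (420x560x3 uint8, red, green, blue), "fx", "fy", "cx", "cy" (pixels), "distortion" ([k1, k2, p1, p2, k3] as OpenCV has them; the pictures are not rectified), "position" and "attitude" of the camera in the world; the wrist camera has in their place "mount" (4x4, takes a point from camera to tool coordinates, whose origin is the TCP and whose axes are the flange's). Camera axes: x right, y up, looking along -z (the intrinsics and any distortion apply to the point x, -y, -z); pixel columns grow to the right and rows downward; lengths in m; the calibration is good to about 2 mm. A picture is of the moment at which its call begins: read the wrist's pose just before it. There is no depth.
- manip.sign_off(): hands the job in; it is judged then, once.
The state is a dict: "clock": time; "qpos": joint angles; "qd": joint speeds; "effort": joint torques, N m; "position": TCP position; "ee_rot": TCP orientation; "contact_force": force on the tool from outside, world axes, zero at the start; "moment": the same for the moment, N m; "width": finger opening in m; "gripper_force": force on a finger pad.
Only numpy, scipy, OpenCV 4.12 (cv2) and the standard library are available. Lean on these libraries where they do the work, as an engineer would, in place of code of your own. Each camera call takes 0.05 s, during which the arm holds its last target. There are 200 camera calls.

## Working session

There is one attempt and no reset: what is moved stays moved. The work goes in short steps, Python scripts to look and compute and a shell command to move; the robot and the scene stay as the last step left them, time stands still between calls to the robot, and variables do not carry over. Pictures are saved under pics/ and viewed, at most 10 in all, crops included, and the job is handed in when it is done.

```bash
ls; mkdir -p pics; python3 - <<'E'
from rig import manip
import cv2
print(manip.get_state(), manip.grasp_offset)
for n in ("scene","side"):
    d=manip.get_image(n); cv2.imwrite(f"pics/{n}0.png",d["frame"][:,:,::-1])
    print(n,{k:v for k,v in d.items() if k!="frame"})
d=manip.get_image("wrist"); cv2.imwrite("pics/wrist0.png",d["frame"][:,:,::-1]); print({k:v for k,v in d.items() if k!="frame"})
E
```

```text
pics
{'clock': 0.0, 'qpos': array([ 1.17600536e+00,  2.76570933e-01,  1.50615855e+00, -1.46656090e-05,
        1.36069578e+00, -1.20974958e-01]), 'qd': array([-0.00046746,  0.00042145, -0.00023142, -0.00065282, -0.00148441,
       -0.0010828 ]), 'effort': array([ 3.61440761e-04, -4.16766322e+01, -2.45798957e+01, -3.30791863e-05,
        1.10367645e-02,  8.07726686e-07]), 'position': array([0.15527019, 0.55307508, 0.23044331]), 'ee_rot': array([-2.26755324e-04,  1.36479133e-01,  9.90642522e-01, -8.87830875e-04]), 'contact_force': array([-0.04675668, -0.26321252,  0.67389811]), 'moment': array([-0.00988307, -0.01304623,  0.03037401]), 'gripper_force': 0.0, 'width': 0.08558730796983584} -0.0187
scene {'fx': 386.3579933781704, 'fy': 386.3579933781704, 'cx': 281.7743984633995, 'cy': 206.82556400830376, 'distortion': array([-0.05092138,  0.        ,  0.        ,  0.        ,  0.        ]), 'position': array([-0.09253094, -0.01669189,  0.62103044]), 'attitude': array([ 0.78874916,  0.35615011, -0.20884705, -0.45542811])}
side {'fx': 474.6280460886538, 'fy': 474.6280460886538, 'cx': 279.9998571712287, 'cy': 213.49052255464457, 'distortion': array([-0.14387123,  0.        ,  0.        ,  0.        ,  0.        ]), 'position': array([ 0.43317793, -0.4493108 ,  0.60544964]), 'attitude': array([ 0.8866498 ,  0.46132082, -0.02059857, -0.02471701])}
{'fx': 351.0970017963579, 'fy': 351.0970017963579, 'cx': 283.24226804283325, 'cy': 206.2509637706227, 'distortion': array([-0.01879474,  0.        ,  0.        ,  0.        ,  0.        ]), 'mount': array([[-5.71244720e-04,  9.51623524e-01,  3.07265915e-01,
         7.95953069e-02],
       [ 9.99999001e-01,  9.41002640e-04, -1.05522963e-03,
        -4.02598062e-04],
       [-1.29331938e-03,  3.07265005e-01, -9.51623110e-01,
        -1.42342183e-01],
       [ 0.00000000e+00,  0.00000000e+00,  0.00000000e+00,
         1.00000000e+00]])}
```

View pics/scene0.png

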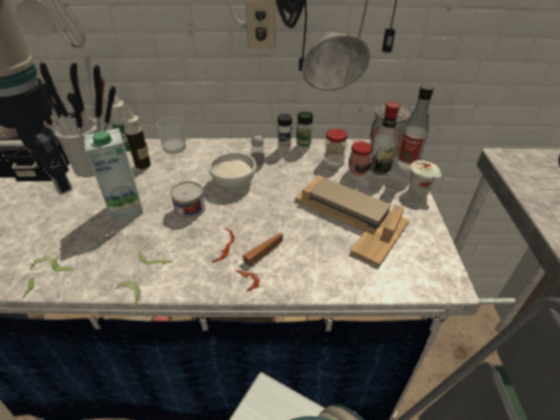

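View pics/side0.png

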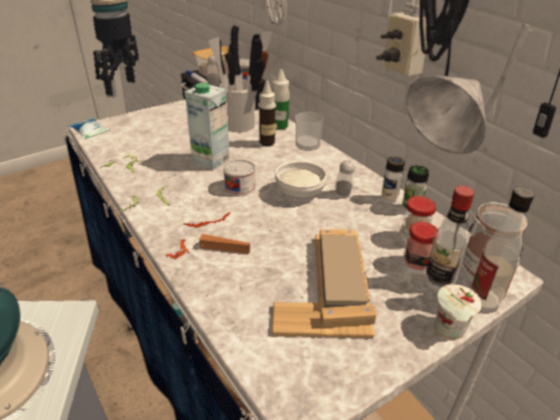

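Scene view: brown wedge at (264,248), holder about (350,215), with its apron at (375,245) and cheek at (393,222). Side view: wedge at (225,243), apron and cheek at (325,318), stone at (345,270). Next I'll get rough world positions.

```bash
cat > h.py <<'E'
import numpy as np, cv2
from scipy.spatial.transform import Rotation as R
from rig import manip
def rot(q): return R.from_quat([q[1],q[2],q[3],q[0]]).as_matrix()
def cam(n,save=None):
    s=manip.get_state(); d=manip.get_image(n)
    if n=="wrist":
        T=np.eye(4); T[:3,:3]=rot(s["ee_rot"]); T[:3,3]=s["position"]; T=T@d["mount"]
        d["P"],d["A"]=T[:3,3],T[:3,:3]
    else: d["P"],d["A"]=np.array(d["position"]),rot(d["attitude"])
    d["K"]=np.array([[d["fx"],0,d["cx"]],[0,d["fy"],d["cy"]],[0,0,1]])
    if save: cv2.imwrite(save,d["frame"][:,:,::-1])
    return d
def rays(d,uv):
    u=cv2.undistortPoints(np.array(uv,float).reshape(-1,1,2),d["K"],d["distortion"]).reshape(-1,2)
    v=np.c_[u[:,0],-u[:,1],-np.ones(len(u))]@d["A"].T
    return v/np.linalg.norm(v,axis=1)[:,None]
def plane(d,uv,z):
    v=rays(d,uv); return d["P"]+v*((z-d["P"][2])/v[:,2])[:,None]
def tri(obs):  # [(d,uv),...] -> point, miss
    A=[];b=[]
    for d,uv in obs:
        v=rays(d,[uv])[0]; M=np.eye(3)-np.outer(v,v); A.append(M); b.append(M@d["P"])
    p=np.linalg.solve(sum(A),sum(b)); return p,[float(np.linalg.norm(M@p-c)) for M,c in zip(A,b)]
def proj(d,p):
    c=(np.atleast_2d(p)-d["P"])@d["A"]; c=c*[1,-1,-1]
    return cv2.projectPoints(c.reshape(-1,1,3),np.zeros(3),np.zeros(3),d["K"],d["distortion"])[0].reshape(-1,2)
E
python3 - <<'E'
from h import *
S=cam("scene");D=cam("side")
print("wedge",plane(S,[[264,248],[246,258],[283,237]],.024),plane(D,[[225,243],[201,241],[249,246]],.024))
print("wedge tri",tri([(S,(264,248)),(D,(225,243))]))
print("apron corner near",plane(S,[[354,251],[376,261],[406,229]],.012),plane(D,[[275,305],[274,332],[373,333]],.012))
print("stone corners",plane(D,[[322,236],[355,235],[368,303],[322,307]],.04))
for n,p in (("bowl",(233,172)),("tin",(188,198)),("mill",(258,150))): print(n,plane(S,[p],.05))
E
```

```text
wedge [[0.3677922  0.28699926 0.024     ]
 [0.32588415 0.30414568 0.024     ]
 [0.41559967 0.26854816 0.024     ]] [[0.37918524 0.28299068 0.024     ]
 [0.33156035 0.29130473 0.024     ]
 [0.42613944 0.27160497 0.024     ]]
wedge tri (array([0.37750445, 0.2938065 , 0.01356387]), [0.0016614925916110458, 0.0016614925916109702])
apron corner near [[0.46539713 0.12329789 0.012     ]
 [0.46216231 0.07307694 0.012     ]
 [0.58699149 0.0459592  0.012     ]] [[0.46878768 0.12319986 0.012     ]
 [0.4638697  0.06297908 0.012     ]
 [0.62449648 0.05120537 0.012     ]]
stone corners [[0.56879385 0.27623342 0.04      ]
 [0.63433962 0.27630553 0.04      ]
 [0.62104472 0.09206006 0.04      ]
 [0.54347108 0.08764893 0.04      ]]
bowl [[0.52720969 0.47645486 0.05      ]]
tin [[0.39201745 0.50748683 0.05      ]]
mill [[0.64340571 0.47649726 0.05      ]]
```

```bash
python3 -m pendant '[{"dx":-0.031,"dy":-0.022},{"dx":-0.031,"dy":-0.022},{"dx":-0.031,"dy":-0.022},{"dx":-0.031,"dy":-0.022},{"dx":-0.031,"dy":-0.022},{"dx":-0.031,"dy":-0.022},{"dx":-0.031,"dy":-0.022},{"dx":-0.031,"dy":-0.022},{"dx":-0.031,"dy":-0.022},{},{}]'; python3 - <<'E'
from h import *
import pickle
d=cam("wrist","pics/w1.png"); pickle.dump(d,open("w1.pkl","wb"))
E
```

```text
invalid input
```

View pics/w1.png

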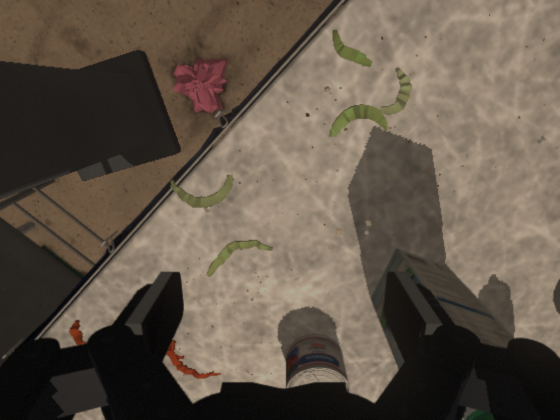

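The wrist view shows the start area only: the fingers at the bottom, the tin at (315,350) and the carton at (430,320). The move was refused, apparently because of the empty rows, so I'll use explicit zeros.

```bash
python3 -m pendant '[{"dx":-0.031,"dy":-0.022},{"dx":-0.031,"dy":-0.022},{"dx":-0.031,"dy":-0.022},{"dx":-0.031,"dy":-0.022},{"dx":-0.031,"dy":-0.022},{"dx":-0.031,"dy":-0.022},{"dx":-0.031,"dy":-0.022},{"dx":-0.031,"dy":-0.022},{"dx":-0.031,"dy":-0.022},{"dx":0},{"dx":0}]'; python3 - <<'E'
from h import *
import pickle
d=cam("wrist","pics/w2.png"); pickle.dump(d,open("w2.pkl","wb"))
E
```

```text
invalid input
```

View pics/w2.png

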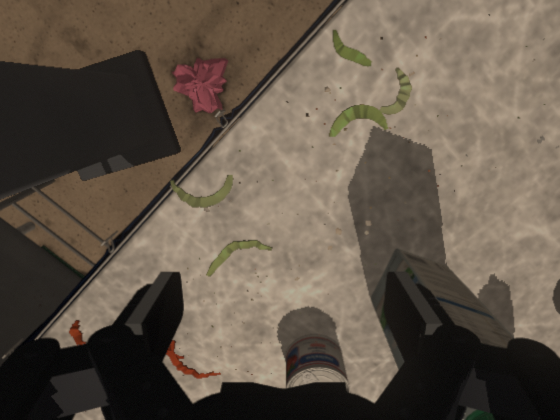

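Same view, and the move was refused again. The rows probably need every key.

```bash
python3 -m pendant '[{"dx":-0.031,"dy":-0.022,"dz":0,"rx":0,"ry":0,"rz":0,"hand":0.085},{"dx":-0.031,"dy":-0.022,"dz":0,"rx":0,"ry":0,"rz":0,"hand":0.085},{"dx":-0.031,"dy":-0.022,"dz":0,"rx":0,"ry":0,"rz":0,"hand":0.085},{"dx":-0.031,"dy":-0.022,"dz":0,"rx":0,"ry":0,"rz":0,"hand":0.085},{"dx":-0.031,"dy":-0.022,"dz":0,"rx":0,"ry":0,"rz":0,"hand":0.085},{"dx":-0.031,"dy":-0.022,"dz":0,"rx":0,"ry":0,"rz":0,"hand":0.085},{"dx":-0.031,"dy":-0.022,"dz":0,"rx":0,"ry":0,"rz":0,"hand":0.085},{"dx":-0.031,"dy":-0.022,"dz":0,"rx":0,"ry":0,"rz":0,"hand":0.085},{"dx":-0.031,"dy":-0.022,"dz":0,"rx":0,"ry":0,"rz":0,"hand":0.085},{"dx":0,"dy":0,"dz":0,"rx":0,"ry":0,"rz":0,"hand":0.085}]' 40; python3 - <<'E'
from h import *
import pickle
d=cam("wrist","pics/w3.png"); pickle.dump(d,open("w3.pkl","wb"))
E
```

```text
clock: 1.18
position: [0.3748, 0.2827, 0.2315]
ee_rot: [0.002, 0.14, 0.99, -0.001]
contact_force: [-0.3, 0.3, 0.4]
width: 0.0847
gripper_force: 0.0
```

View pics/w3.png

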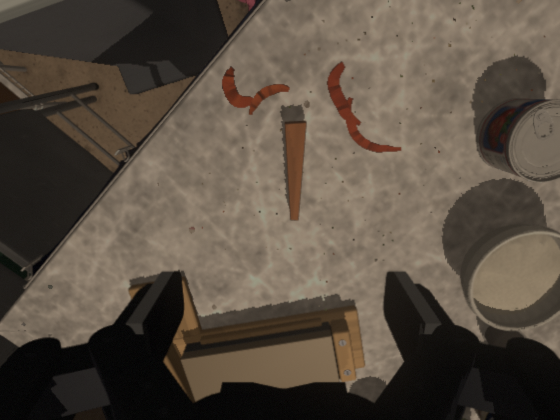

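Wedge at thick end (294,121), thin end (295,220), thin end pointing away from the robot. The holder is at the bottom, apron end at (160,280). Now measure the wedge by mask and plane.

```bash
cat >> h.py <<'E'
def wedgemask(d,near=None):
    hsv=cv2.cvtColor(d["frame"],cv2.COLOR_RGB2HSV)
    m=cv2.inRange(hsv,(3,95,50),(17,200,220)); m=cv2.morphologyEx(m,cv2.MORPH_OPEN,np.ones((3,3)))
    c,_=cv2.findContours(m,cv2.RETR_EXTERNAL,cv2.CHAIN_APPROX_NONE)
    c=[k for k in c if cv2.contourArea(k)>200]
    if near is not None: c.sort(key=lambda k:-cv2.pointPolygonTest(k,near,True))
    return c
def quad(k):
    for e in np.arange(1,12,.5):
        q=cv2.approxPolyDP(cv2.convexHull(k),e,True).reshape(-1,2)
        if len(q)<=4: return q
E
python3 - <<'E'
from h import *
import pickle
d=pickle.load(open("w3.pkl","rb"))
print(cv2.cvtColor(d["frame"],cv2.COLOR_RGB2HSV)[[130,170,210,130,300],[294,294,295,340,345]])
k=wedgemask(d,(294,170))[0]; print(cv2.contourArea(k),cv2.boundingRect(k)); q=quad(k); print(q); print(plane(d,q,.024))
# holder points seen by wrist
E
```

```text
[[ 11 156 108]
 [ 12 150 102]
 [ 11 151 115]
 [ 16  59 130]
 [ 16  61  79]]
1379.0 (285, 121, 21, 99)
[[304 121]
 [297 219]
 [291 219]
 [285 122]]
[[0.3294491  0.31628843 0.024     ]
 [0.42529658 0.28284686 0.024     ]
 [0.42353596 0.27673459 0.024     ]
 [0.32525516 0.29829243 0.024     ]]
```

```bash
python3 -m pendant '[{"dx":-0.03,"dy":-0.02,"dz":0,"rx":0,"ry":0,"rz":0,"hand":0.085},{"dx":-0.03,"dy":-0.02,"dz":0,"rx":0,"ry":0,"rz":0,"hand":0.085},{"dx":-0.03,"dy":-0.02,"dz":0,"rx":0,"ry":0,"rz":0,"hand":0.085},{"dx":-0.03,"dy":-0.02,"dz":0,"rx":0,"ry":0,"rz":0,"hand":0.085},{"dx":-0.03,"dy":-0.02,"dz":0,"rx":0,"ry":0,"rz":0,"hand":0.085},{"dx":0,"dy":0,"dz":0,"rx":0,"ry":0,"rz":0,"hand":0.085}]'; python3 - <<'E'
from h import *
import pickle
d=cam("wrist","pics/w4.png"); pickle.dump(d,open("w4.pkl","wb"))
E
python3 -m pendant '[{"dx":-0.03,"dy":-0.02,"dz":0.01,"rx":0,"ry":0,"rz":0,"hand":0.085},{"dx":-0.03,"dy":-0.02,"dz":0.01,"rx":0,"ry":0,"rz":0,"hand":0.085},{"dx":0,"dy":0,"dz":0.01,"rx":0,"ry":0,"rz":0,"hand":0.085},{"dx":0,"dy":0,"dz":0,"rx":0,"ry":0,"rz":0,"hand":0.085}]'; python3 - <<'E'
from h import *
import pickle
d=cam("wrist","pics/w5.png"); pickle.dump(d,open("w5.pkl","wb"))
a=pickle.load(open("w4.pkl","rb"))
# side-by-side crops, 2x contrast
f=lambda e:cv2.convertScaleAbs(e["frame"][:,:,::-1],alpha=1.5)[90:400,100:480]
cv2.imwrite("pics/w45.png",np.hstack([f(a),f(d)]))
E
```

```text
clock: 1.73
position: [0.4921, 0.1475, 0.2312]
ee_rot: [0.002, 0.138, 0.99, -0.001]
contact_force: [-0.3, 0.3, -0.7]
width: 0.0853
gripper_force: 0.0
clock: 2.12
position: [0.5335, 0.0967, 0.199]
ee_rot: [-0.003, 0.137, 0.991, 0.0]
contact_force: [-1.1, 0.8, 0.1]
width: 0.0847
gripper_force: 0.0
```

View pics/w45.png

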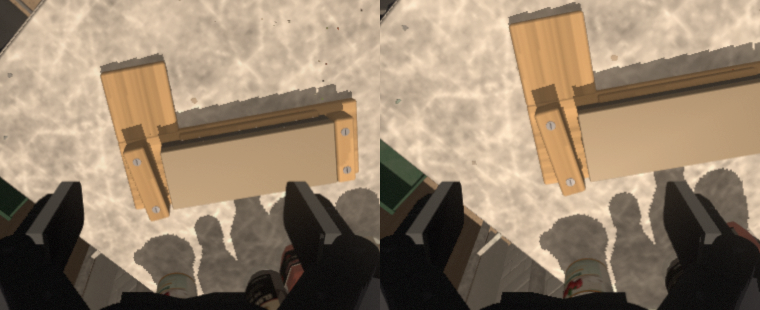

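Both holder views are clear. In w4, full-frame pixels: apron corners about (201,163) and (264,153), stone slot-end corners (262,242) and (270,298). In w5: apron (230,115) and (302,102), stone (299,197) and (309,271), cheek inner edge about (283,195) to (303,280). I'll refine these by fitting lines to the edges, then triangulate.

```bash
cat >> h.py <<'E'
def edge(d,p,q,r=5,ch=None):
    """sub-pixel straight edge near p->q; returns homogeneous line, rms"""
    g=cv2.GaussianBlur(cv2.cvtColor(d["frame"],cv2.COLOR_RGB2GRAY),(3,3),0).astype(np.float32)
    p,q=np.array(p,float),np.array(q,float); t=(q-p)/np.linalg.norm(q-p); n=np.array([-t[1],t[0]])
    pts=[]; o=np.arange(-r,r+.01,.25)
    for s in np.linspace(.12,.88,40):
        c=p+s*(q-p); xy=(c+o[:,None]*n).astype(np.float32)
        v=cv2.remap(g,xy[None,:,0].copy(),xy[None,:,1].copy(),cv2.INTER_LINEAR)[0]
        gr=np.abs(np.gradient(v)); pts.append(c+o[int(gr.argmax())]*n)
    pts=np.array(pts)
    for _ in range(4):
        vx,vy,x,y=cv2.fitLine(pts.astype(np.float32),cv2.DIST_HUBER,0,.01,.01).ravel()
        e=(pts-[x,y])@np.array([-vy,vx]); k=np.abs(e)<max(1,2*np.median(np.abs(e))); pts=pts[k]
    return np.array([-vy,vx,vy*x-vx*y]),(float(e[k].std()),int(k.sum()))
def meet(a,b): c=np.cross(a,b); return c[:2]/c[2]
E
cat > m.py <<'E'
from h import *
import pickle
a=pickle.load(open("w4.pkl","rb"));b=pickle.load(open("w5.pkl","rb"))
L={}
for nm,d,S in (("w4",a,dict(A=((201,163),(264,153)),B=((264,153),(275,210)),C=((201,163),(218,230)),D=((262,242),(270,298)),E=((270,240),(430,216)),F=((238,238),(268,300)))),
             ("w5",b,dict(A=((230,115),(302,102)),B=((302,102),(312,165)),C=((230,115),(247,190)),D=((299,197),(309,271)),E=((305,196),(450,176)),F=((276,196),(304,278))))):
    for k,(p,q) in S.items():
        l,r=edge(d,p,q); L[nm,k]=l; print(nm,k,r,end=" ")
        i=(lambda s:np.array(p)+s*(np.array(q)-np.array(p)))
    print()
for k in ("AB","AC","DE"):
    u=[meet(L[n,k[0]],L[n,k[1]]) for n in ("w4","w5")]
    z={"A":.012,"D":.040}[k[0]]
    print(k,np.round(u,1).tolist(),tri([(a,u[0]),(b,u[1])]),plane(a,[u[0]],z),plane(b,[u[1]],z))
for n,d in (("w4",a),("w5",b)):
    v=np.zeros((420,560,3),np.uint8)
def dirn(d,l,z,x0,x1,hor):
    f=lambda t:(t,-(l[2]+l[0]*t)/l[1]) if hor else (-(l[2]+l[1]*t)/l[0],t)
    P=plane(d,[f(x0),f(x1)],z); return P,np.degrees(np.arctan2(*(P[1]-P[0])[1::-1]))
print("A",dirn(a,L["w4","A"],.012,201,264,1)[1],dirn(b,L["w5","A"],.012,230,302,1)[1])
print("E",dirn(a,L["w4","E"],.04,270,430,1),dirn(b,L["w5","E"],.04,305,450,1))
print("B",dirn(a,L["w4","B"],.012,153,210,0)[1],dirn(b,L["w5","B"],.012,102,165,0)[1])
print("C",dirn(a,L["w4","C"],.012,163,230,0)[1],dirn(b,L["w5","C"],.012,115,190,0)[1])
print("D",dirn(a,L["w4","D"],.04,242,298,0),dirn(b,L["w5","D"],.04,197,271,0))
print("F",dirn(a,L["w4","F"],.038,238,295,0),dirn(b,L["w5","F"],.038,196,270,0))
E
python3 m.py
python3 - <<'E'
import cv2
im=cv2.imread("pics/w5.png")[90:290,215:345]
cv2.imwrite("pics/w5c.png",cv2.resize(cv2.convertScaleAbs(im,alpha=1.5),None,fx=3,fy=3,interpolation=cv2.INTER_CUBIC))
E
```

```text
w4 A (0.2871873521296683, 40) w4 B (0.3198990570300256, 38) w4 C (0.2684661219012107, 38) w4 D (0.47531063680527535, 28) w4 E (0.269101805096425, 40) w4 F (0.2397375948539908, 38) 
w5 A (0.2494862310594159, 40) w5 B (0.255832852249269, 40) w5 C (0.305702881519225, 40) w5 D (0.6642334668827065, 23) w5 E (0.3016236972881748, 40) w5 F (0.2512098082485022, 32) 
AB [[265.5, 152.10000610351562], [303.5, 101.0999984741211]] (array([0.46780665, 0.13455076, 0.00631001]), [0.00021471577669805915, 0.00021471577669809384]) [[0.46715375 0.13521866 0.012     ]] [[0.46746617 0.13413432 0.012     ]]
AC [[198.8000030517578, 164.6999969482422], [227.5, 115.9000015258789]] (array([0.46113959, 0.06358291, 0.00862611]), [4.6101880168803616e-05, 4.610188016871298e-05]) [[0.46067903 0.06452864 0.012     ]] [[0.46113611 0.06416289 0.012     ]]
DE [[253.3000030517578, 243.6999969482422], [301.20001220703125, 202.89999389648438]] (array([0.53508536, 0.10860012, 0.08382865]), [0.0025023216818272605, 0.0025023216818271785]) [[0.55052756 0.09825896 0.04      ]] [[0.55099951 0.10835449 0.04      ]]
A 84.767066625
[... 159 characters left out ...]
.55134097, 0.11181124, 0.04      ],
       [0.564091  , 0.24089819, 0.04      ]]), np.float64(84.35914232771692))
B -5.3820210396057115 -5.541626410016315
C -5.093877269495901 -5.153285039176539
D (array([[0.54859122, 0.09827783, 0.04      ],
       [0.61775942, 0.097581  , 0.04      ]]), np.float64(-0.5772021400632159)) (array([[0.54564281, 0.10965531, 0.04      ],
       [0.61739954, 0.09224362, 0.04      ]]), np.float64(-13.639152136756705))
F (array([[0.54228586, 0.08936509, 0.038     ],
       [0.61349686, 0.09176634, 0.038     ]]), np.float64(1.9312916844945383)) (array([[0.54055273, 0.09295986, 0.038     ],
       [0.61797693, 0.09431728, 0.038     ]]), np.float64(1.0044172107234377))
```

View pics/w5c.png

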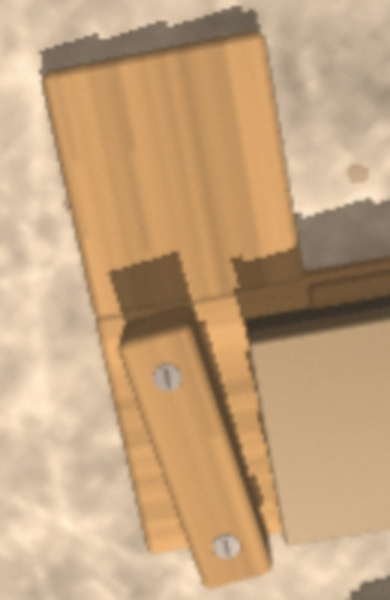

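The crop shows the stone's slot-end edge from (247,330) to (285,543) in crop pixels (3x), which is (297,200) to (310,271) in the full frame. The cheek inner edge starts at about (280,197). The holder yaw of about -5.2° agrees across four edges. Now I'll refit the stone end.

```bash
cat > m2.py <<'E'
from h import *
import pickle
a=pickle.load(open("w4.pkl","rb"));b=pickle.load(open("w5.pkl","rb"))
th=np.radians(-5.2); Rz=np.array([[np.cos(th),-np.sin(th)],[np.sin(th),np.cos(th)]]); O=np.array([.5880,.1033])
H=lambda P:np.round((P[:,:2]-O)@Rz*1000,1)
if __name__=="__main__":
  for d,p,q,r in ((b,(297.3,200),(310,271),3),(a,(261.5,243),(271,298),3)):
    l,e=edge(d,p,q,r); f=lambda t:(-(l[2]+l[1]*t)/l[0],t)
    print("stone end",e,H(plane(d,[f(p[1]),f(q[1])],.04)).tolist())
  for d,p,q in ((b,(280.5,197.5),(304.5,272)),(a,(241,238),(266,293))):
    l,e=edge(d,p,q,3); f=lambda t:(-(l[2]+l[1]*t)/l[0],t)
    print("cheek",e,H(plane(d,[f(p[1]),f(q[1])],.038)).tolist())
E
python3 m2.py
```

```text
stone end (0.28533961593424245, 32) [[-40.6, -1.3], [31.8, -0.4]]
stone end (1.0852336426075528, 39) [[-36.1, -0.3], [29.7, -5.6]]
cheek (0.3178168590566131, 26) [[-44.7, -13.6], [32.7, -6.9]]
cheek (0.24570632834220352, 40) [[-44.3, -18.0], [23.8, -9.4]]
```

```bash
python3 -m pendant '[{"dx":0.0302,"dy":0.0209,"dz":0.012,"rx":0,"ry":0,"rz":0,"hand":0.085},{"dx":0.0302,"dy":0.0209,"dz":0.012,"rx":0,"ry":0,"rz":0,"hand":0.085},{"dx":0.0302,"dy":0.0209,"dz":0.012,"rx":0,"ry":0,"rz":0,"hand":0.085},{"dx":0.0302,"dy":0.0209,"dz":0.012,"rx":0,"ry":0,"rz":0,"hand":0.085},{"dx":0.0302,"dy":0.0209,"dz":0.012,"rx":0,"ry":0,"rz":0,"hand":0.085},{"dx":0.0302,"dy":0.0209,"dz":0.012,"rx":0,"ry":0,"rz":0,"hand":0.06},{"dx":0.0302,"dy":0.0209,"dz":0.012,"rx":0,"ry":0,"rz":0,"hand":0.06},{"dx":0,"dy":0,"dz":0.01,"rx":0,"ry":0,"rz":0,"hand":0.06},{"dx":0,"dy":0,"dz":0,"rx":0,"ry":0,"rz":0,"hand":0.06},{"dx":0,"dy":0,"dz":0,"rx":0,"ry":0,"rz":0,"hand":0.06}]'; python3 - <<'E'
from h import *
import pickle
d=cam("wrist","pics/w6.png"); pickle.dump(d,open("w6.pkl","wb"))
a=pickle.load(open("w3.pkl","rb"))
ks=wedgemask(d,tuple(proj(d,[[.3759,.2935,.024]])[0])); q=quad(ks[0]); print(q.tolist(),cv2.contourArea(ks[0]))
P=plane(d,q,.024); print(P)
qa=quad(wedgemask(a,(294,170))[0])
o=np.argsort(P[:,0])
st=manip.get_state(); T=rot(st["ee_rot"])
for m,ua,ub in (("thick",[[304,121],[285,122]],q[o[:2]]),("thin",[[297,219],[291,219]],q[o[2:]])):
    print(m,tri([(a,np.mean(ua,0)),(d,ub.mean(0))]), P[o[:2] if m=="thick" else o[2:]].mean(0))
print(st["position"],T)
E
```

```text
clock: 3.0
position: [0.3694, 0.2951, 0.1078]
ee_rot: [-0.0, 0.135, 0.991, 0.0]
contact_force: [0.9, 0.5, -0.3]
width: 0.0598
gripper_force: 0.0
[[301, 152], [288, 289], [278, 289], [269, 154]] 2922.0
[[0.33061948 0.3175657  0.024     ]
 [0.42535768 0.28295614 0.024     ]
 [0.42338715 0.27589123 0.024     ]
 [0.32632903 0.29731698 0.024     ]]
thick (array([0.32667674, 0.30752595, 0.03416158]), [0.00035701562797438774, 0.00035701562797439847]) [0.32847425 0.30744134 0.024     ]
thin (array([0.42417649, 0.27966061, 0.02446347]), [0.00017776988447401097, 0.00017776988447406027]) [0.42437242 0.27942369 0.024     ]
[0.37058512 0.29474375 0.10819167] [[-9.63184967e-01  2.68837417e-01  1.07788021e-03]
 [ 2.68838180e-01  9.63185146e-01  6.37752028e-04]
 [-8.66746597e-04  9.04048519e-04 -9.99999216e-01]]
```

The wedge corners agree between the two views: triangulated tops 24–34 mm against the known 24 mm, origin (0.376,0.293), midline -16°. The TCP is already above the grasp point, so I'll descend and grip.

```bash
python3 -m pendant '[{"dx":0,"dy":0,"dz":0.03,"rx":0,"ry":0,"rz":0,"hand":0.06},{"dx":0,"dy":0,"dz":0.03,"rx":0,"ry":0,"rz":0,"hand":0.06},{"dx":0,"dy":0,"dz":0.025,"rx":0,"ry":0,"rz":0,"hand":0.06},{"dx":0,"dy":0,"dz":0.012,"rx":0,"ry":0,"rz":0,"hand":0.06},{"dx":0,"dy":0,"dz":0.005,"rx":0,"ry":0,"rz":0,"hand":0.06},{"dx":0,"dy":0,"dz":0,"rx":0,"ry":0,"rz":0,"hand":0.06}]' 40; python3 -m pendant '[{"dx":0,"dy":0,"dz":0,"rx":0,"ry":0,"rz":0,"hand":0.03},{"dx":0,"dy":0,"dz":0,"rx":0,"ry":0,"rz":0,"hand":0.0},{"dx":0,"dy":0,"dz":0,"rx":0,"ry":0,"rz":0,"hand":0.0},{"dx":0,"dy":0,"dz":0,"rx":0,"ry":0,"rz":0,"hand":0.0},{"dx":0,"dy":0,"dz":0,"rx":0,"ry":0,"rz":0,"hand":0.0},{"dx":0,"dy":0,"dz":0,"rx":0,"ry":0,"rz":0,"hand":0.0},{"dx":0,"dy":0,"dz":0,"rx":0,"ry":0,"rz":0,"hand":0.0},{"dx":0,"dy":0,"dz":0,"rx":0,"ry":0,"rz":0,"hand":0.0}]' 40
```

```text
clock: 3.55
position: [0.3715, 0.2935, 0.0051]
ee_rot: [-0.0, 0.137, 0.991, -0.0]
contact_force: [-0.2, -0.2, 0.4]
width: 0.0602
gripper_force: 0.0
clock: 4.22
position: [0.3718, 0.2944, 0.0066]
ee_rot: [0.001, 0.136, 0.991, 0.001]
contact_force: [-0.2, -1.2, 5.4]
width: 0.0156
gripper_force: 39.1
```

```bash
python3 -m pendant '[{"dx":0,"dy":0,"dz":-0.01,"rx":0,"ry":0,"rz":0,"hand":0.0},{"dx":0,"dy":0,"dz":-0.03,"rx":0,"ry":0,"rz":0,"hand":0.0},{"dx":0,"dy":0,"dz":-0.035,"rx":0,"ry":0,"rz":0,"hand":0.0},{"dx":0,"dy":0,"dz":-0.025,"rx":0,"ry":0,"rz":0,"hand":0.0},{"dx":0,"dy":0,"dz":0,"rx":0,"ry":0,"rz":0,"hand":0.0},{"dx":0,"dy":0,"dz":0,"rx":0,"ry":0,"rz":0,"hand":0.0}]'; python3 - <<'E'
from h import *
import pickle
st=manip.get_state()
d=cam("wrist","pics/w7.png"); pickle.dump(d,open("w7.pkl","wb"))
T=rot(st["ee_rot"])
for k in wedgemask(d):
    q=cv2.approxPolyDP(k,3,True).reshape(-1,2); print(cv2.contourArea(k),q.tolist())
    print(np.round((plane(d,q,st["position"][2]+.0185)-st["position"])@T*1000,1).tolist())
print(st["position"],st["ee_rot"],st["contact_force"])
E
```

```text
clock: 4.72
position: [0.3718, 0.2946, 0.107]
ee_rot: [0.002, 0.136, 0.991, 0.001]
contact_force: [-0.3, -0.5, -0.6]
width: 0.0157
gripper_force: 39.3
229.5 [[79, 365], [74, 362], [54, 372], [57, 381]]
[[-33.4, -89.8, -18.7], [-31.8, -91.7, -18.7], [-37.3, -101.8, -18.7], [-42.4, -101.5, -18.7]]
7410.0 [[311, 189], [256, 193], [272, 382], [281, 388], [294, 386]]
[[46.2, 9.9, -18.6], [44.8, -10.2, -18.7], [-42.6, -5.3, -18.4], [-46.1, -1.3, -18.4], [-44.9, 4.5, -18.4]]
776.5 [[9, 122], [61, 166], [67, 168], [71, 164], [69, 158], [22, 119]]
[[70.5, -95.2, -19.0], [55.0, -80.0, -18.9], [54.3, -77.9, -18.9], [55.7, -76.2, -18.9], [57.9, -76.5, -18.9], [71.5, -90.4, -19.0]]
1152.0 [[30, 116], [75, 156], [89, 144], [53, 110]]
[[72.5, -87.4, -19.0], [58.6, -74.2, -18.9], [62.8, -68.5, -18.9], [74.4, -79.0, -19.0]]
2242.5 [[171, 84], [184, 119], [195, 125], [214, 122], [215, 135], [220, 134], [235, 113], [275, 99], [271, 92], [252, 90], [230, 98], [220, 111], [198, 106], [186, 63], [178, 69]]
[[82.6, -37.7, -18.9], [71.2, -34.3, -18.8], [69.2, -30.7, -18.8], [70.2, -24.0, -18.8], [65.7, -24.
[... 771 characters left out ...]
18.6], [67.4, 28.8, -18.6], [73.5, 29.4, -18.6], [73.8, 27.3, -18.6], [72.5, 26.7, -18.6], [80.0, 22.2, -18.7], [89.1, 24.6, -18.7], [90.9, 23.5, -18.7]]
4575.5 [[0, 53], [0, 95], [70, 82], [74, 86], [72, 91], [48, 99], [70, 98], [72, 102], [60, 109], [92, 136], [127, 95], [105, 96], [91, 65]]
[[92.7, -93.1, -19.1], [79.5, -96.2, -19.0], [83.4, -71.5, -19.0], [82.2, -70.3, -19.0], [80.6, -71.3, -19.0], [78.1, -80.0, -19.0], [78.3, -72.4, -19.0], [77.0, -71.9, -19.0], [74.7, -76.5, -19.0], [65.6, -67.0, -18.9], [79.2, -52.9, -18.9], [78.9, -60.4, -18.9], [88.7, -63.5, -19.0]]
[0.37178484 0.29458799 0.10696904] [0.00169856 0.13638698 0.99065326 0.00135338] [-0.25365243 -0.51674691 -0.56363926]
```

View pics/w7.png

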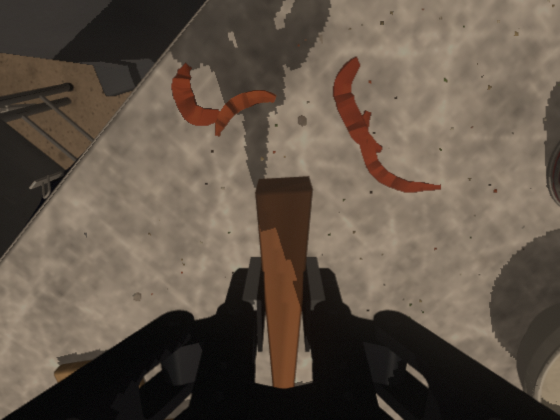

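The wedge is held symmetrically: thick end at (283,190), midline along the tool's -x, TCP at about wedge x -4.5 mm. Now carry it above the slot mouth and turn it to the holder's direction.

```bash
python3 -m pendant '[{"dx":-0.0264,"dy":-0.0216,"dz":0,"rx":0,"ry":0,"rz":0,"hand":0.0},{"dx":-0.0264,"dy":-0.0216,"dz":0,"rx":0,"ry":0,"rz":0,"hand":0.0},{"dx":-0.0264,"dy":-0.0216,"dz":0,"rx":0,"ry":0,"rz":0,"hand":0.0},{"dx":-0.0264,"dy":-0.0216,"dz":0,"rx":0,"ry":0,"rz":0,"hand":0.0},{"dx":-0.0264,"dy":-0.0216,"dz":0,"rx":0,"ry":0,"rz":0,"hand":0.0},{"dx":-0.0264,"dy":-0.0216,"dz":0,"rx":0,"ry":0,"rz":0,"hand":0.0},{"dx":-0.0264,"dy":-0.0216,"dz":0,"rx":0,"ry":0,"rz":0,"hand":0.0},{"dx":0,"dy":0,"dz":0,"rx":0,"ry":0,"rz":-7,"hand":0.0},{"dx":0,"dy":0,"dz":0.015,"rx":0,"ry":0,"rz":-7,"hand":0.0},{"dx":0,"dy":0,"dz":0.025,"rx":0,"ry":0,"rz":0,"hand":0.0},{"dx":0,"dy":0,"dz":0,"rx":0,"ry":0,"rz":0,"hand":0.0},{"dx":0,"dy":0,"dz":0,"rx":0,"ry":0,"rz":0,"hand":0.0}]'
cat > g.py <<'E'
from m2 import *
s=manip.get_state(); T=rot(s["ee_rot"]); p=s["position"]
yaw=np.degrees(np.arctan2(-T[1,0],-T[0,0])); h=((p[:2]-O)@Rz)*1000
print("tool yaw",yaw,"z axis",T[:,2].round(4),"TCP holder",h.round(1),"z",p[2],"F",s["contact_force"].round(2))
E
python3 g.py; python3 - <<'E'
from m2 import *
for n in ("side","scene"):
    d=cam(n,f"pics/{n}8.png"); pickle.dump(d,open(n+"8.pkl","wb"))
d=cam("side"); c=proj(d,[[.54,.09,.05]])[0].astype(int); e=cam("scene"); c2=proj(e,[[.54,.09,.05]])[0].astype(int)
cr=lambda d,c:cv2.resize(cv2.convertScaleAbs(d["frame"][c[1]-65:c[1]+65,c[0]-65:c[0]+65,::-1],alpha=1.4),(390,390),interpolation=cv2.INTER_CUBIC)
print(c,c2); cv2.imwrite("pics/c8.png",np.hstack([cr(d,c),cr(e,c2)]))
E
```

```text
clock: 5.77
position: [0.5054, 0.0982, 0.063]
ee_rot: [-0.003, 0.015, 1.0, -0.0]
contact_force: [-0.1, -0.1, -0.3]
width: 0.0159
gripper_force: 39.3
tool yaw -1.7228479677513633 z axis [-6.9e-03 -3.0e-04 -1.0e+00] TCP holder [-81.8 -12.5] z 0.0629683057322339 F [-0.05 -0.13 -0.27]
[320 301] [383 222]
```

```bash
python3 g.py; python3 - <<'E'
from m2 import *
for n in ("side","scene"):
    d=pickle.load(open(n+"8.pkl","rb"))
    for k in wedgemask(d,tuple(proj(d,[[.54,.095,.07]])[0]))[:2]:
        q=cv2.approxPolyDP(k,1.5,True).reshape(-1,2); print(n,cv2.contourArea(k),q.tolist(), H(plane(d,q,.080)).tolist())
E
```

```text
tool yaw -1.672346741646765 z axis [ 1.6e-03  2.0e-04 -1.0e+00] TCP holder [-78.7 -11.7] z 0.06607786250403444 F [-0.16  0.17 -0.74]
side 4147.5 [[355, 236], [351, 238], [342, 234], [327, 235], [321, 241], [315, 243], [317, 281], [310, 283], [307, 289], [307, 297], [317, 298], [318, 302], [313, 303], [311, 312], [283, 311], [280, 308], [274, 307], [273, 324], [277, 324], [284, 318], [303, 317], [309, 318], [311, 328], [373, 324], [375, 315], [337, 318], [323, 317], [322, 310], [325, 299], [332, 300], [335, 298], [338, 301], [339, 298], [341, 302], [363, 300], [365, 302], [359, 302], [359, 305], [365, 305], [368, 302]] [[20.6, 121.1], [12.7, 114.8], [-2.7, 126.1], [-30.4, 121.9], [-42.1, 103.8], [-53.1, 97.6], [-52.9, -0.8], [-64.3, -5.9], [-69.4, -19.9], [-69.7, -37.6], [-54.2, -39.2], [-53.0, -47.8], [-60.7, -50.2], [-64.2, -69.1], [-106.2, -68.6], [-110.9, -62.6], [-120.0, -60.9], [-120.2, -95.0], [-114.4, -94.8], [-104.4, -82.6], [-76.3, -79.6], [-67.5, -81.3], [-64.9, -100.6], [26.6, -90.4], [31.8, -72.3], [-25.9, -79.9], [-46.6, -78.6], [-47.5, -64.4], [-41.9, -41.0], [-31.2, -4
[... 843 characters left out ...]
[-115.2, 164.6], [-122.4, 157.2], [-124.9, -4.1], [-146.0, -7.9], [-179.8, -5.8], [-191.2, -11.6], [-189.2, -19.0], [-183.5, -18.2], [-191.5, -24.3], [-191.0, -54.6], [-186.8, -64.7], [-118.7, -65.3], [-104.5, -57.3], [-93.2, -58.9], [-95.0, -66.0], [-50.0, -65.0], [-41.5, -50.8], [-55.8, -41.2], [-57.3, -28.5], [-72.7, -32.9], [-69.1, -38.0], [-75.0, -44.9], [-82.9, -43.9], [-87.2, -32.7], [-96.5, -34.6], [-107.6, -28.7], [-104.6, -23.0], [-71.0, -14.4], [-58.8, -15.7], [-41.2, -7.9], [-105.7, -1.5], [-100.9, 49.0], [-111.3, 52.9], [-101.5, 60.5], [-100.8, 70.4], [-109.7, 77.5], [-101.0, 87.3], [-101.1, 127.1], [-110.2, 134.2], [-83.9, 150.6], [-33.1, 155.2], [-54.9, 166.1], [-74.9, 156.3]]
```

View pics/c8.png

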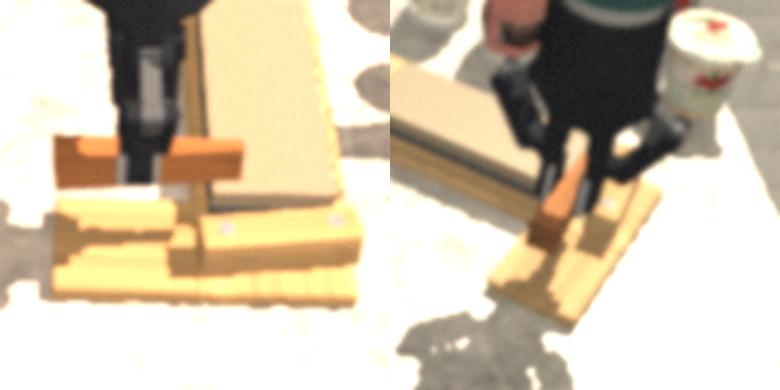

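In the crop, the held wedge (tip at (240,160) in the left half) is level above the apron and lined up with the slot. The settled TCP (-78.7,-11.7) matches the target, so I'll lower it, checking force.

```bash
python3 -m pendant '[{"dx":0,"dy":0,"dz":0.01,"rx":0,"ry":0,"rz":0,"hand":0.0},{"dx":0,"dy":0,"dz":0.01,"rx":0,"ry":0,"rz":0,"hand":0.0},{"dx":0,"dy":0,"dz":0.004,"rx":0,"ry":0,"rz":0,"hand":0.0},{"dx":0,"dy":0,"dz":0.003,"rx":0,"ry":0,"rz":0,"hand":0.0},{"dx":0,"dy":0,"dz":0,"rx":0,"ry":0,"rz":0,"hand":0.0}]'; python3 g.py
```

```text
clock: 6.38
position: [0.5072, 0.0985, 0.0373]
ee_rot: [-0.001, 0.015, 1.0, -0.0]
contact_force: [-0.9, 0.1, -1.0]
width: 0.0157
gripper_force: 39.4
tool yaw -1.6872271130905536 z axis [-0.002 -0.    -1.   ] TCP holder [-80.1 -12.1] z 0.037329226588635335 F [-0.85  0.06 -0.96]
```

```bash
python3 -m pendant '[{"dx":0,"dy":0,"dz":0.008,"rx":0,"ry":0,"rz":0,"hand":0.0},{"dx":0,"dy":0,"dz":0.006,"rx":0,"ry":0,"rz":0,"hand":0.0},{"dx":0,"dy":0,"dz":0.003,"rx":0,"ry":0,"rz":0,"hand":0.0},{"dx":0,"dy":0,"dz":0,"rx":0,"ry":0,"rz":0,"hand":0.0},{"dx":0,"dy":0,"dz":0,"rx":0,"ry":0,"rz":0,"hand":0.0}]'; python3 g.py
```

```text
clock: 6.8
position: [0.5078, 0.0984, 0.021]
ee_rot: [-0.0, 0.015, 1.0, 0.0]
contact_force: [0.9, -0.4, -0.5]
width: 0.0157
gripper_force: 39.4
tool yaw -1.6887760500441416 z axis [-6.e-04  0.e+00 -1.e+00] TCP holder [-79.5 -12.1] z 0.020976250021563492 F [ 0.92 -0.41 -0.46]
```

Below the cheek and stone tops with no contact. Now down to the floor, half a millimetre or so at a time.

```bash
for i in 1 2 3 4; do echo; done; python3 -m pendant '[{"dx":0,"dy":0,"dz":0.0015,"rx":0,"ry":0,"rz":0,"hand":0.0},{"dx":0,"dy":0,"dz":0,"rx":0,"ry":0,"rz":0,"hand":0.0}]'; python3 -m pendant '[{"dx":0,"dy":0,"dz":0.001,"rx":0,"ry":0,"rz":0,"hand":0.0},{"dx":0,"dy":0,"dz":0,"rx":0,"ry":0,"rz":0,"hand":0.0}]'; python3 g.py
```

```text
clock: 6.97
position: [0.5081, 0.0985, 0.0199]
ee_rot: [0.0, 0.015, 1.0, 0.0]
contact_force: [0.4, 0.5, -2.1]
width: 0.0156
gripper_force: 39.4
clock: 7.13
position: [0.508, 0.0985, 0.0189]
ee_rot: [0.0, 0.015, 1.0, 0.0]
contact_force: [0.1, 0.4, -0.7]
width: 0.0157
gripper_force: 39.4
tool yaw -1.686199685393803 z axis [ 2.e-04  1.e-04 -1.e+00] TCP holder [-79.2 -12.1] z 0.018855000431609866 F [ 0.06  0.36 -0.71]
```

```bash
python3 -m pendant '[{"dx":0,"dy":0,"dz":0.001,"rx":0,"ry":0,"rz":0,"hand":0.0},{"dx":0,"dy":0,"dz":0,"rx":0,"ry":0,"rz":0,"hand":0.0}]'; python3 -m pendant '[{"dx":0,"dy":0,"dz":0.001,"rx":0,"ry":0,"rz":0,"hand":0.0},{"dx":0,"dy":0,"dz":0,"rx":0,"ry":0,"rz":0,"hand":0.0}]'; python3 g.py
```

```text
clock: 7.3
position: [0.5081, 0.0985, 0.0186]
ee_rot: [0.0, 0.015, 1.0, 0.0]
contact_force: [-0.8, -0.1, 4.3]
width: 0.0156
gripper_force: 40.0
clock: 7.47
position: [0.5081, 0.0985, 0.0185]
ee_rot: [0.0, 0.015, 1.0, 0.0]
contact_force: [-3.3, -0.6, 12.1]
width: 0.0158
gripper_force: 40.7
tool yaw -1.6831315459314222 z axis [ 8.e-04  1.e-04 -1.e+00] TCP holder [-79.1 -12.1] z 0.01853028839234999 F [-3.35 -0.64 12.14]
```

The wedge is on the floor. Relieve the pressure, open, and lift away.

```bash
python3 -m pendant '[{"dx":0,"dy":0,"dz":-0.0015,"rx":0,"ry":0,"rz":0,"hand":0.0},{"dx":0,"dy":0,"dz":0,"rx":0,"ry":0,"rz":0,"hand":0.022},{"dx":0,"dy":0,"dz":0,"rx":0,"ry":0,"rz":0,"hand":0.04},{"dx":0,"dy":0,"dz":0,"rx":0,"ry":0,"rz":0,"hand":0.04},{"dx":0,"dy":0,"dz":0,"rx":0,"ry":0,"rz":0,"hand":0.04},{"dx":0,"dy":0,"dz":0,"rx":0,"ry":0,"rz":0,"hand":0.04}]'; python3 -m pendant '[{"dx":0,"dy":0,"dz":-0.02,"rx":0,"ry":0,"rz":0,"hand":0.04},{"dx":0,"dy":0,"dz":-0.04,"rx":0,"ry":0,"rz":0,"hand":0.04},{"dx":0,"dy":0,"dz":-0.04,"rx":0,"ry":0,"rz":0,"hand":0.04},{"dx":0.03,"dy":0,"dz":0,"rx":0,"ry":0,"rz":0,"hand":0.04},{"dx":0.03,"dy":0,"dz":0,"rx":0,"ry":0,"rz":0,"hand":0.0},{"dx":0.025,"dy":0,"dz":0,"rx":0,"ry":0,"rz":0,"hand":0.0},{"dx":0,"dy":0,"dz":0,"rx":0,"ry":0,"rz":0,"hand":0.0},{"dx":0,"dy":0,"dz":0,"rx":0,"ry":0,"rz":0,"hand":0.0}]'; python3 g.py; python3 - <<'E'
from m2 import *
d=cam("wrist","pics/w9.png"); pickle.dump(d,open("w9.pkl","wb"))
e=cam("side","pics/side9.png")
for k in wedgemask(d,tuple(proj(d,[[.508,.098,.036]])[0]))[:2]:
    q=cv2.approxPolyDP(k,2,True).reshape(-1,2); print(cv2.contourArea(k),q.tolist(),H(plane(d,q,.036)).tolist())
c=proj(e,[[.54,.09,.04]])[0].astype(int)
cr=lambda f,x,y,w,h,s:cv2.resize(cv2.convertScaleAbs(np.ascontiguousarray(f[y:y+h,x:x+w,::-1]),alpha=1.2),None,fx=s,fy=s,interpolation=cv2.INTER_CUBIC)
cv2.imwrite("pics/c9.png",np.hstack([cr(d["frame"],140,90,280,300,1.33),cr(e["frame"],c[0]-67,c[1]-66,133,133,3)]))
print(cv2.imread("pics/c9.png").shape,c)
E
```

```text
clock: 7.97
position: [0.5079, 0.0985, 0.018]
ee_rot: [-0.0, 0.015, 1.0, 0.0]
contact_force: [0.5, 0.3, -0.1]
width: 0.0399
gripper_force: 0.0
clock: 8.63
position: [0.4218, 0.101, 0.1184]
ee_rot: [0.0, 0.014, 1.0, 0.0]
contact_force: [1.0, -0.5, -1.0]
width: -0.0002
gripper_force: 0.0
tool yaw -1.6600043013709398 z axis [ 1.e-04  1.e-04 -1.e+00] TCP holder [-165.3  -17.3] z 0.11840571144515472 F [ 1.02 -0.54 -1.05]
388.5 [[279, 352], [277, 386], [287, 388], [288, 352]] [[-52.8, -13.7], [-19.1, -13.4], [-17.5, -5.1], [-53.3, -6.7]]
1717.5 [[240, 250], [237, 313], [246, 303], [251, 274], [257, 268], [267, 268], [269, 256], [297, 256], [300, 268], [310, 268], [315, 273], [321, 295], [325, 262], [322, 253]] [[-138.3, -46.0], [-86.5, -47.1], [-95.6, -40.6], [-119.9, -37.7], [-124.9, -33.5], [-125.4, -26.4], [-134.9, -25.5], [-136.1, -5.7], [-126.8, -2.9], [-127.2, 4.2], [-123.4, 8.1], [-105.7, 14.2], [-132.6, 14.4], [-139.5, 11.6]]
(399, 771, 3) [319 306]
```

By the mask, the wedge now lies flat in the slot mouth with its tip at about holder (-18,-9). Its tip faces run from -13.4 to -5.1, clear of both cheek and stone. Next: closed fingers behind the butt, aligned with the push direction.

```bash
python3 -m pendant '[{"dx":-0.0174,"dy":-0.0016,"dz":0,"rx":0,"ry":0,"rz":-3.57,"hand":0.0},{"dx":0,"dy":0,"dz":0.035,"rx":0,"ry":0,"rz":0,"hand":0.0},{"dx":0,"dy":0,"dz":0.035,"rx":0,"ry":0,"rz":0,"hand":0.0},{"dx":0,"dy":0,"dz":0.022,"rx":0,"ry":0,"rz":0,"hand":0.0},{"dx":0,"dy":0,"dz":0.01,"rx":0,"ry":0,"rz":0,"hand":0.0},{"dx":0,"dy":0,"dz":0,"rx":0,"ry":0,"rz":0,"hand":0.0},{"dx":0,"dy":0,"dz":0,"rx":0,"ry":0,"rz":0,"hand":0.0},{"dx":0,"dy":0,"dz":0,"rx":0,"ry":0,"rz":0,"hand":0.0}]'; python3 g.py
```

```text
clock: 9.4
position: [0.442, 0.0989, 0.0168]
ee_rot: [0.001, -0.016, 1.0, 0.0]
contact_force: [-0.1, 0.5, 0.0]
width: -0.0002
gripper_force: 0.0
tool yaw 1.8705330448823498 z axis [ 1.9e-03  2.0e-04 -1.0e+00] TCP holder [-145.   -17.6] z 0.01678047977948078 F [-0.09  0.55  0.01]
```

```bash
python3 -m pendant '[{"dx":-0.003,"dy":0,"dz":0,"rx":0,"ry":0,"rz":0,"hand":0.0},{"dx":-0.003,"dy":0,"dz":0,"rx":0,"ry":0,"rz":0,"hand":0.0},{"dx":-0.002,"dy":0,"dz":0,"rx":0,"ry":0,"rz":0,"hand":0.0},{"dx":0,"dy":0,"dz":0,"rx":0,"ry":0,"rz":0,"hand":0.0}]'; python3 -m pendant '[{"dx":-0.002,"dy":0,"dz":0,"rx":0,"ry":0,"rz":0,"hand":0.0},{"dx":-0.002,"dy":0,"dz":0,"rx":0,"ry":0,"rz":0,"hand":0.0},{"dx":0,"dy":0,"dz":0,"rx":0,"ry":0,"rz":0,"hand":0.0}]';python3 -m pendant '[{"dx":-0.002,"dy":0,"dz":0,"rx":0,"ry":0,"rz":0,"hand":0.0},{"dx":-0.002,"dy":0,"dz":0,"rx":0,"ry":0,"rz":0,"hand":0.0},{"dx":0,"dy":0,"dz":0,"rx":0,"ry":0,"rz":0,"hand":0.0}]'
```

```text
clock: 9.73
position: [0.4498, 0.0992, 0.017]
ee_rot: [0.001, -0.016, 1.0, 0.0]
contact_force: [0.7, -0.4, -0.4]
width: 0.0
gripper_force: 0.0
clock: 9.98
position: [0.4529, 0.0993, 0.0165]
ee_rot: [0.0, -0.016, 1.0, 0.0]
contact_force: [-0.2, -0.7, -0.2]
width: 0.0
gripper_force: 0.0
clock: 10.23
position: [0.4569, 0.0994, 0.0163]
ee_rot: [0.0, -0.016, 1.0, 0.0]
contact_force: [0.1, -0.3, 0.7]
width: 0.0
gripper_force: 0.0
```

```bash
P='python3 -m pendant'
$P '[{"dx":-0.002,"dy":0,"dz":0,"rx":0,"ry":0,"rz":0,"hand":0.0},{"dx":0,"dy":0,"dz":0,"rx":0,"ry":0,"rz":0,"hand":0.0}]' | sed -n '2p;4p'
$P '[{"dx":-0.002,"dy":0,"dz":0,"rx":0,"ry":0,"rz":0,"hand":0.0},{"dx":0,"dy":0,"dz":0,"rx":0,"ry":0,"rz":0,"hand":0.0}]' | sed -n '2p;4p'
$P '[{"dx":-0.002,"dy":0,"dz":0,"rx":0,"ry":0,"rz":0,"hand":0.0},{"dx":0,"dy":0,"dz":0,"rx":0,"ry":0,"rz":0,"hand":0.0}]' | sed -n '2p;4p'
$P '[{"dx":-0.002,"dy":0,"dz":0,"rx":0,"ry":0,"rz":0,"hand":0.0},{"dx":0,"dy":0,"dz":0,"rx":0,"ry":0,"rz":0,"hand":0.0}]' | sed -n '2p;4p'
```

```text
position: [0.4588, 0.0995, 0.0163]
contact_force: [-0.3, -0.8, -0.1]
position: [0.4608, 0.0995, 0.0163]
contact_force: [0.0, 0.3, 0.1]
position: [0.4628, 0.0996, 0.0163]
contact_force: [0.0, -0.4, 0.5]
position: [0.4648, 0.0997, 0.0163]
contact_force: [-0.9, 0.4, 1.2]
```

```bash
P='python3 -m pendant'
$P '[{"dx":-0.002,"dy":0,"dz":0,"rx":0,"ry":0,"rz":0,"hand":0.0},{"dx":0,"dy":0,"dz":0,"rx":0,"ry":0,"rz":0,"hand":0.0}]' | sed -n '2p;4p'
$P '[{"dx":-0.002,"dy":0,"dz":0,"rx":0,"ry":0,"rz":0,"hand":0.0},{"dx":0,"dy":0,"dz":0,"rx":0,"ry":0,"rz":0,"hand":0.0}]' | sed -n '2p;4p'
$P '[{"dx":-0.002,"dy":0,"dz":0,"rx":0,"ry":0,"rz":0,"hand":0.0},{"dx":0,"dy":0,"dz":0,"rx":0,"ry":0,"rz":0,"hand":0.0}]' | sed -n '2p;4p'
$P '[{"dx":-0.002,"dy":0,"dz":0,"rx":0,"ry":0,"rz":0,"hand":0.0},{"dx":0,"dy":0,"dz":0,"rx":0,"ry":0,"rz":0,"hand":0.0}]' | sed -n '2p;4p'
python3 - <<'E'
from m2 import *
d=cam("wrist","pics/w10.png")
for k in wedgemask(d)[:8]:
    x,y,w,h=cv2.boundingRect(k)
    if x>200 and x+w<400: q=cv2.approxPolyDP(k,2,True).reshape(-1,2); print(cv2.contourArea(k),q.tolist(),H(plane(d,q,.036)).tolist())
e=cam("side","pics/s10.png")
m=cv2.inRange(cv2.cvtColor(e["frame"],cv2.COLOR_RGB2HSV),(3,120,50),(13,220,200))[280:330,260:380]
for k in cv2.findContours(m,0,2)[0]:
    if cv2.contourArea(k)>15: q=k.reshape(-1,2)+[260,280]; print("side",q.min(0),q.max(0),H(plane(e,[q[q[:,0].argmin()],q[q[:,0].argmax()]],.030)).tolist())
E
```

```text
position: [0.4668, 0.0997, 0.0164]
contact_force: [-0.2, 0.5, 0.5]
position: [0.4688, 0.0998, 0.0163]
contact_force: [-1.0, -0.4, 0.5]
position: [0.4708, 0.0999, 0.0163]
contact_force: [-0.6, 1.3, -0.4]
position: [0.4728, 0.0999, 0.0163]
contact_force: [-0.6, 0.1, 0.6]
449.0 [[279, 352], [275, 386], [291, 387], [288, 352]] [[-89.2, -12.6], [-70.7, -12.1], [-71.0, -5.0], [-89.6, -8.8]]
6389.5 [[211, 238], [207, 247], [203, 310], [215, 313], [219, 320], [239, 314], [246, 302], [251, 274], [257, 268], [267, 267], [269, 256], [297, 256], [300, 267], [309, 267], [315, 273], [320, 302], [327, 313], [342, 318], [353, 265], [347, 252]] [[-138.3, -44.4], [-134.3, -45.7], [-106.1, -45.8], [-105.3, -40.8], [-102.1, -39.0], [-106.0, -31.1], [-112.0, -28.7], [-124.9, -27.9], [-127.8, -25.8], [-128.7, -22.0], [-133.5, -21.8], [-134.8, -11.1], [-130.3, -9.3], [-130.7, -5.8], [-128.4, -3.1], [-115.6, 0.9], [-110.8, 4.6], [-109.2, 11.1], [-133.6, 11.1], [-138.8, 7.8]]
side [285 300] [346 317] [[-102.9, -30.2], [-1.4, -4.1]]
```

The side view puts the wedge from holder x -103 to -1, a span of 101 mm against its known 100, so the fingers are pushing it with almost no resistance. Continue.

```bash
P='python3 -m pendant'
$P '[{"dx":-0.002,"dy":0,"dz":0,"rx":0,"ry":0,"rz":0,"hand":0.0},{"dx":0,"dy":0,"dz":0,"rx":0,"ry":0,"rz":0,"hand":0.0}]' | sed -n '2p;4p'
$P '[{"dx":-0.002,"dy":0,"dz":0,"rx":0,"ry":0,"rz":0,"hand":0.0},{"dx":0,"dy":0,"dz":0,"rx":0,"ry":0,"rz":0,"hand":0.0}]' | sed -n '2p;4p'
$P '[{"dx":-0.0015,"dy":0,"dz":0,"rx":0,"ry":0,"rz":0,"hand":0.0},{"dx":0,"dy":0,"dz":0,"rx":0,"ry":0,"rz":0,"hand":0.0}]' | sed -n '2p;4p'
$P '[{"dx":-0.0015,"dy":0,"dz":0,"rx":0,"ry":0,"rz":0,"hand":0.0},{"dx":0,"dy":0,"dz":0,"rx":0,"ry":0,"rz":0,"hand":0.0}]' | sed -n '2p;4p'
```

```text
position: [0.4747, 0.1, 0.0163]
contact_force: [0.4, -0.3, -0.7]
position: [0.4768, 0.1001, 0.0163]
contact_force: [0.3, -0.5, 0.4]
position: [0.4782, 0.1001, 0.0163]
contact_force: [0.4, 0.4, -1.1]
position: [0.4795, 0.1001, 0.0163]
contact_force: [0.3, -0.6, -0.6]
```

```bash
P='python3 -m pendant'
$P '[{"dx":-0.0015,"dy":0,"dz":0,"rx":0,"ry":0,"rz":0,"hand":0.0},{"dx":0,"dy":0,"dz":0,"rx":0,"ry":0,"rz":0,"hand":0.0}]' | sed -n '2p;4p'
$P '[{"dx":-0.0015,"dy":0,"dz":0,"rx":0,"ry":0,"rz":0,"hand":0.0},{"dx":0,"dy":0,"dz":0,"rx":0,"ry":0,"rz":0,"hand":0.0}]' | sed -n '2p;4p'
```

```text
position: [0.481, 0.1002, 0.0163]
contact_force: [-0.1, -0.3, -0.2]
position: [0.4827, 0.1003, 0.0163]
contact_force: [-1.0, -0.5, -0.6]
```

```bash
P='python3 -m pendant'
$P '[{"dx":-0.0015,"dy":0,"dz":0,"rx":0,"ry":0,"rz":0,"hand":0.0},{"dx":0,"dy":0,"dz":0,"rx":0,"ry":0,"rz":0,"hand":0.0}]' | sed -n '2p;4p'
$P '[{"dx":-0.0015,"dy":0,"dz":0,"rx":0,"ry":0,"rz":0,"hand":0.0},{"dx":0,"dy":0,"dz":0,"rx":0,"ry":0,"rz":0,"hand":0.0}]' | sed -n '2p;4p'
$P '[{"dx":-0.0015,"dy":0,"dz":0,"rx":0,"ry":0,"rz":0,"hand":0.0},{"dx":0,"dy":0,"dz":0,"rx":0,"ry":0,"rz":0,"hand":0.0}]' | sed -n '2p;4p'
$P '[{"dx":-0.0015,"dy":0,"dz":0,"rx":0,"ry":0,"rz":0,"hand":0.0},{"dx":0,"dy":0,"dz":0,"rx":0,"ry":0,"rz":0,"hand":0.0}]' | sed -n '1,2p;4p'
```

```text
position: [0.4842, 0.1003, 0.0163]
contact_force: [0.4, -0.0, -0.1]
position: [0.4854, 0.1003, 0.0163]
contact_force: [-0.4, 0.2, -0.6]
position: [0.4863, 0.1004, 0.0162]
contact_force: [-1.7, -1.5, 1.7]
clock: 13.33
position: [0.4881, 0.1004, 0.0162]
contact_force: [-1.1, -0.0, 0.7]
```

```bash
P='python3 -m pendant'
$P '[{"dx":-0.001,"dy":0,"dz":0,"rx":0,"ry":0,"rz":0,"hand":0.0},{"dx":0,"dy":0,"dz":0,"rx":0,"ry":0,"rz":0,"hand":0.0}]' | sed -n '2p;4p'
$P '[{"dx":-0.001,"dy":0,"dz":0,"rx":0,"ry":0,"rz":0,"hand":0.0},{"dx":0,"dy":0,"dz":0,"rx":0,"ry":0,"rz":0,"hand":0.0}]' | sed -n '2p;4p'
$P '[{"dx":-0.001,"dy":0,"dz":0,"rx":0,"ry":0,"rz":0,"hand":0.0},{"dx":0,"dy":0,"dz":0,"rx":0,"ry":0,"rz":0,"hand":0.0}]' | sed -n '2p;4p'
$P '[{"dx":-0.001,"dy":0,"dz":0,"rx":0,"ry":0,"rz":0,"hand":0.0},{"dx":0,"dy":0,"dz":0,"rx":0,"ry":0,"rz":0,"hand":0.0}]' | sed -n '2p;4p'
```

```text
position: [0.4893, 0.1005, 0.0162]
contact_force: [-2.9, -0.4, -0.6]
position: [0.4905, 0.1005, 0.0163]
contact_force: [-1.4, -0.6, -1.0]
position: [0.4915, 0.1006, 0.0163]
contact_force: [-0.9, 0.0, -0.5]
position: [0.4926, 0.1006, 0.0163]
contact_force: [-2.0, 0.2, -0.4]
```

```bash
P='python3 -m pendant'
$P '[{"dx":-0.001,"dy":0,"dz":0,"rx":0,"ry":0,"rz":0,"hand":0.0},{"dx":0,"dy":0,"dz":0,"rx":0,"ry":0,"rz":0,"hand":0.0}]' | sed -n '2p;4p'
$P '[{"dx":-0.001,"dy":0,"dz":0,"rx":0,"ry":0,"rz":0,"hand":0.0},{"dx":0,"dy":0,"dz":0,"rx":0,"ry":0,"rz":0,"hand":0.0}]' | sed -n '2p;4p'
$P '[{"dx":-0.001,"dy":0,"dz":0,"rx":0,"ry":0,"rz":0,"hand":0.0},{"dx":0,"dy":0,"dz":0,"rx":0,"ry":0,"rz":0,"hand":0.0}]' | sed -n '2p;4p'
$P '[{"dx":-0.001,"dy":0,"dz":0,"rx":0,"ry":0,"rz":0,"hand":0.0},{"dx":0,"dy":0,"dz":0,"rx":0,"ry":0,"rz":0,"hand":0.0}]' | sed -n '2p;4p'
```

```text
position: [0.4936, 0.1006, 0.0163]
contact_force: [-1.3, 0.2, -0.7]
position: [0.4941, 0.1006, 0.0162]
contact_force: [-3.2, -0.1, 0.8]
position: [0.4943, 0.1006, 0.0162]
contact_force: [-4.5, -0.1, 1.0]
position: [0.4945, 0.1006, 0.0161]
contact_force: [-5.6, -1.1, 2.9]
```

```bash
P='python3 -m pendant'
$P '[{"dx":-0.001,"dy":0,"dz":0,"rx":0,"ry":0,"rz":0,"hand":0.0},{"dx":0,"dy":0,"dz":0,"rx":0,"ry":0,"rz":0,"hand":0.0}]' | sed -n '2p;4p'
$P '[{"dx":-0.001,"dy":0,"dz":0,"rx":0,"ry":0,"rz":0,"hand":0.0},{"dx":0,"dy":0,"dz":0,"rx":0,"ry":0,"rz":0,"hand":0.0}]' | sed -n '2p;4p'
$P '[{"dx":0,"dy":0,"dz":0,"rx":0,"ry":0,"rz":0,"hand":0.0},{"dx":0,"dy":0,"dz":0,"rx":0,"ry":0,"rz":0,"hand":0.0}]' | sed -n '2p;4p'
$P '[{"dx":0,"dy":0,"dz":0,"rx":0,"ry":0,"rz":0,"hand":0.0},{"dx":0,"dy":0,"dz":0,"rx":0,"ry":0,"rz":0,"hand":0.0}]' | sed -n '2p;4p'
```

```text
position: [0.4946, 0.1006, 0.0159]
contact_force: [-7.4, -0.6, 2.5]
position: [0.4947, 0.1006, 0.0158]
contact_force: [-7.0, 0.2, 3.6]
position: [0.4947, 0.1006, 0.0158]
contact_force: [-8.2, -0.1, 2.9]
position: [0.4948, 0.1006, 0.0158]
contact_force: [-8.9, -0.8, 3.0]
```

```bash
P='python3 -m pendant'
$P '[{"dx":-0.001,"dy":0,"dz":0,"rx":0,"ry":0,"rz":0,"hand":0.0},{"dx":-0.001,"dy":0,"dz":0,"rx":0,"ry":0,"rz":0,"hand":0.0},{"dx":0,"dy":0,"dz":0,"rx":0,"ry":0,"rz":0,"hand":0.0}]' | sed -n '2p;4p'
$P '[{"dx":-0.001,"dy":0,"dz":0,"rx":0,"ry":0,"rz":0,"hand":0.0},{"dx":0,"dy":0,"dz":0,"rx":0,"ry":0,"rz":0,"hand":0.0}]' | sed -n '2p;4p'
$P '[{"dx":0,"dy":0,"dz":0,"rx":0,"ry":0,"rz":0,"hand":0.0}]' | sed -n '2p;4p'
$P '[{"dx":0,"dy":0,"dz":0,"rx":0,"ry":0,"rz":0,"hand":0.0}]' | sed -n '2p;4p'
$P '[{"dx":0,"dy":0,"dz":0,"rx":0,"ry":0,"rz":0,"hand":0.0}]' | sed -n '2p;4p'
```

```text
position: [0.495, 0.1006, 0.0155]
contact_force: [-10.1, -1.5, 3.7]
position: [0.4951, 0.1006, 0.0153]
contact_force: [-11.7, -0.3, 4.2]
position: [0.4951, 0.1005, 0.0153]
contact_force: [-12.0, -0.5, 5.4]
position: [0.4951, 0.1005, 0.0153]
contact_force: [-12.6, -0.0, 4.2]
position: [0.4951, 0.1005, 0.0153]
contact_force: [-12.0, -0.4, 3.8]
```

```bash
P='python3 -m pendant'
$P '[{"dx":-0.001,"dy":0,"dz":0,"rx":0,"ry":0,"rz":0,"hand":0.0},{"dx":-0.001,"dy":0,"dz":0,"rx":0,"ry":0,"rz":0,"hand":0.0},{"dx":-0.001,"dy":0,"dz":0,"rx":0,"ry":0,"rz":0,"hand":0.0},{"dx":0,"dy":0,"dz":0,"rx":0,"ry":0,"rz":0,"hand":0.0}]' | sed -n '2p;4p'
$P '[{"dx":0,"dy":0,"dz":0,"rx":0,"ry":0,"rz":0,"hand":0.0}]' | sed -n '2p;4p'
$P '[{"dx":0,"dy":0,"dz":0,"rx":0,"ry":0,"rz":0,"hand":0.0}]' | sed -n '2p;4p'
$P '[{"dx":0,"dy":0,"dz":0,"rx":0,"ry":0,"rz":0,"hand":0.0}]' | sed -n '2p;4p'
```

```text
position: [0.4955, 0.1005, 0.0148]
contact_force: [-15.5, -1.8, 6.2]
position: [0.4955, 0.1005, 0.0149]
contact_force: [-14.6, -1.6, 6.1]
position: [0.4955, 0.1005, 0.0149]
contact_force: [-15.0, -1.0, 6.1]
position: [0.4955, 0.1005, 0.0149]
contact_force: [-14.8, -0.8, 4.3]
```

```bash
P='python3 -m pendant'
$P '[{"dx":-0.001,"dy":0,"dz":0,"rx":0,"ry":0,"rz":0,"hand":0.0},{"dx":-0.001,"dy":0,"dz":0,"rx":0,"ry":0,"rz":0,"hand":0.0},{"dx":-0.001,"dy":0,"dz":0,"rx":0,"ry":0,"rz":0,"hand":0.0},{"dx":0,"dy":0,"dz":0,"rx":0,"ry":0,"rz":0,"hand":0.0}]' | sed -n '2p;4p'
$P '[{"dx":0,"dy":0,"dz":0,"rx":0,"ry":0,"rz":0,"hand":0.0}]' | sed -n '2p;4p'
$P '[{"dx":0,"dy":0,"dz":0,"rx":0,"ry":0,"rz":0,"hand":0.0}]' | sed -n '2p;4p'
$P '[{"dx":0,"dy":0,"dz":0,"rx":0,"ry":0,"rz":0,"hand":0.0}]' | sed -n '1,2p;4p'
```

```text
position: [0.4958, 0.1004, 0.0144]
contact_force: [-18.9, 0.2, 8.0]
position: [0.4958, 0.1004, 0.0145]
contact_force: [-18.4, -1.4, 6.6]
position: [0.4958, 0.1004, 0.0144]
contact_force: [-19.2, -2.0, 7.5]
clock: 17.17
position: [0.4958, 0.1004, 0.0144]
contact_force: [-18.5, -0.8, 8.3]
```

About 18.8 N steady, inside the 17–21 N lock band. Back the hand off gently, lift it clear, and check the wedge stays.

```bash
cat > t.py <<'E'
from m2 import *
e=cam("side","pics/s11.png")
m=cv2.inRange(cv2.cvtColor(e["frame"],cv2.COLOR_RGB2HSV),(3,120,50),(13,220,200))[270:330,260:400]
for k in cv2.findContours(m,0,2)[0]:
    if cv2.contourArea(k)>10: q=k.reshape(-1,2)+[260,270]; print("side",q.min(0),q.max(0),H(plane(e,[q[q[:,0].argmin()],q[q[:,0].argmax()]],.030)).tolist())
E
python3 t.py
python3 -m pendant '[{"dx":0.004,"dy":0,"dz":0,"rx":0,"ry":0,"rz":0,"hand":0.0},{"dx":0.004,"dy":0,"dz":0,"rx":0,"ry":0,"rz":0,"hand":0.0},{"dx":0.004,"dy":0,"dz":0,"rx":0,"ry":0,"rz":0,"hand":0.0},{"dx":0.006,"dy":0,"dz":0,"rx":0,"ry":0,"rz":0,"hand":0.0},{"dx":0.01,"dy":0,"dz":0,"rx":0,"ry":0,"rz":0,"hand":0.0},{"dx":0.02,"dy":0,"dz":0,"rx":0,"ry":0,"rz":0,"hand":0.0},{"dx":0,"dy":0,"dz":-0.03,"rx":0,"ry":0,"rz":0,"hand":0.0},{"dx":0,"dy":0,"dz":-0.04,"rx":0,"ry":0,"rz":0,"hand":0.0},{"dx":0,"dy":0,"dz":-0.04,"rx":0,"ry":0,"rz":0,"hand":0.0},{"dx":0,"dy":0,"dz":-0.03,"rx":0,"ry":0,"rz":0,"hand":0.0},{"dx":0,"dy":0,"dz":0,"rx":0,"ry":0,"rz":0,"hand":0.0},{"dx":0,"dy":0,"dz":0,"rx":0,"ry":0,"rz":0,"hand":0.0}]'; python3 t.py
python3 - <<'E'
from m2 import *
e=cam("side"); d=cam("wrist","pics/w11.png"); c=proj(e,[[.54,.09,.04]])[0].astype(int)
cr=lambda f,x,y,w,h,s:cv2.resize(cv2.convertScaleAbs(np.ascontiguousarray(f[y:y+h,x:x+w,::-1]),alpha=1.2),None,fx=s,fy=s,interpolation=cv2.INTER_CUBIC)
cv2.imwrite("pics/c11.png",np.hstack([cr(d["frame"],140,90,280,300,1.33),cr(e["frame"],c[0]-67,c[1]-66,133,133,3)]))
E
```

```text
side [299 300] [360 317] [[-80.1, -11.4], [22.8, 1.3]]
clock: 18.22
position: [0.4613, 0.0996, 0.1588]
ee_rot: [0.004, -0.016, 1.0, 0.0]
contact_force: [-0.2, -0.5, -0.6]
width: -0.0002
gripper_force: 0.0
side [298 300] [360 317] [[-81.8, -16.0], [22.5, -1.1]]
```

View pics/c11.png

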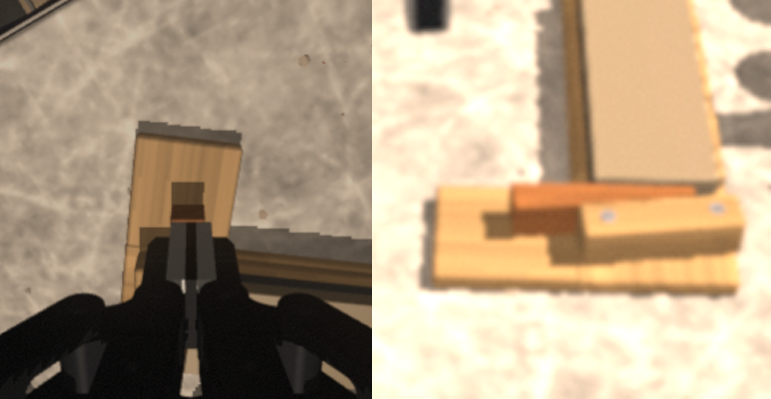

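The wedge lies flat between stone and cheek, from (512,210) to (695,190) in the crop. Its tip is at holder x of about 22 mm, it didn't move when unloaded, and the hand is clear.

```bash
python3 -c "
from rig import manip
print(manip.sign_off())"
```

```text
the job is handed in; nothing more can be done
None
```

I handed the job in at about 18 s: the wedge was laid loosely in the slot, released, then pressed in along the cheek to about 19 N; it stayed put when the hand was taken away, and the bowl, pepper shaker and tin were not touched.

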